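Mark off the bolt and the nut on the kitting rack

TASK

Check off the bolt, and after it the nut, on the kitting rack: for each, find the bay that holds it and lightly press the key directly in front of that bay with the fingertips until the key is well down (it stays down), then draw back clear of the rack. Leave the other three keys up, and do not touch or shift any of the parts in the bays or the loose things on the bench.

Things in the scene. Friction and masses are not known exactly. Their poses are not given: they have to be found in the camera images.
- rack: Grey metal kitting rack fixed to the bench, 205 (x) x 440 (y) x 48 mm; origin under its middle on the bench top, x to its back, y along the row of five open bays (84 mm apart, one part in each, walls 38 mm and back 48 mm above the bench). Along its front a dark housing, top 24 mm above the bench, carries one push-down key before each bay. Yaw within 15 degrees.
- key_1 (a joint): Push-down key in front of bay 1 (number 1 counted from the +y end of the rack): 0 = fully up, 0.010 m = fully down (end stop). Its pad sits on a rubber cushion (2 N per mm, gives up to 7 mm): pressed at about 3 N the pad gives 1.5 mm, then the key slides down, and it stays where it is left.
- key_1_top (a point): Middle of the flat top of key 1, a plain aluminium pad 36 (x) x 40 (y) mm, 42 mm above the bench when up and 32 mm when fully down; it moves with the key. It lies 98 mm in front of the middle of bay 1.
- bay_1 (a point): Middle of the floor of bay 1, 8 mm above the bench; the bay is about 80 (y) x 108 (x) mm inside. A part belongs to the bay whose middle is within 40 mm of it.
- key_2 (a joint): Push-down key in front of bay 2 (number 2 counted from the +y end of the rack): 0 = fully up, 0.010 m = fully down (end stop). Its pad sits on a rubber cushion (2 N per mm, gives up to 7 mm): pressed at about 3 N the pad gives 1.5 mm, then the key slides down, and it stays where it is left.
- key_2_top (a point): Middle of the flat top of key 2, a plain aluminium pad 36 (x) x 40 (y) mm, 42 mm above the bench when up and 32 mm when fully down; it moves with the key. It lies 98 mm in front of the middle of bay 2.
- bay_2 (a point): Middle of the floor of bay 2, 8 mm above the bench; the bay is about 80 (y) x 108 (x) mm inside. A part belongs to the bay whose middle is within 40 mm of it.
- key_3 (a joint): Push-down key in front of bay 3 (number 3 counted from the +y end of the rack): 0 = fully up, 0.010 m = fully down (end stop). Its pad sits on a rubber cushion (2 N per mm, gives up to 7 mm): pressed at about 3 N the pad gives 1.5 mm, then the key slides down, and it stays where it is left.
- key_3_top (a point): Middle of the flat top of key 3, a plain aluminium pad 36 (x) x 40 (y) mm, 42 mm above the bench when up and 32 mm when fully down; it moves with the key. It lies 98 mm in front of the middle of bay 3.
- bay_3 (a point): Middle of the floor of bay 3, 8 mm above the bench; the bay is about 80 (y) x 108 (x) mm inside. A part belongs to the bay whose middle is within 40 mm of it.
- key_4 (a joint): Push-down key in front of bay 4 (number 4 counted from the +y end of the rack): 0 = fully up, 0.010 m = fully down (end stop). Its pad sits on a rubber cushion (2 N per mm, gives up to 7 mm): pressed at about 3 N the pad gives 1.5 mm, then the key slides down, and it stays where it is left.
- key_4_top (a point): Middle of the flat top of key 4, a plain aluminium pad 36 (x) x 40 (y) mm, 42 mm above the bench when up and 32 mm when fully down; it moves with the key. It lies 98 mm in front of the middle of bay 4.
- bay_4 (a point): Middle of the floor of bay 4, 8 mm above the bench; the bay is about 80 (y) x 108 (x) mm inside. A part belongs to the bay whose middle is within 40 mm of it.
- key_5 (a joint): Push-down key in front of bay 5 (number 5 counted from the +y end of the rack): 0 = fully up, 0.010 m = fully down (end stop). Its pad sits on a rubber cushion (2 N per mm, gives up to 7 mm): pressed at about 3 N the pad gives 1.5 mm, then the key slides down, and it stays where it is left.
- key_5_top (a point): Middle of the flat top of key 5, a plain aluminium pad 36 (x) x 40 (y) mm, 42 mm above the bench when up and 32 mm when fully down; it moves with the key. It lies 98 mm in front of the middle of bay 5.
- bay_5 (a point): Middle of the floor of bay 5, 8 mm above the bench; the bay is about 80 (y) x 108 (x) mm inside. A part belongs to the bay whose middle is within 40 mm of it.
- bolt: Galvanised hexagon bolt, 71 mm long, 27 mm across the head, lying in one of the bays (which one varies). Origin: centre of its underside; its length is along its own y.
- nut: Galvanised hexagon nut, 36 x 41 x 19 mm, lying flat in one of the bays. Origin: centre of its underside.
- tee: Pipe tee, 47 x 60 x 28 mm, in one of the bays; not asked for. Origin: centre of its underside.
- elbow: Pipe elbow, 45 x 45 x 30 mm, in one of the bays; not asked for. Origin: centre of its underside.
- cup: White ceramic gas cup, 23 mm across, 42 mm tall, standing in one of the bays; not asked for. Origin: centre of its underside.
- marker: Marker pen, 18 x 128 x 18 mm, lying loose on the bench in front of the rack. Origin: centre of its underside.
- flange: Blank flange, disc 90 mm across, 16 mm high, loose on the bench in front of the rack. Origin: centre of its underside.
- spanner: Spanner, 187 mm long, 8 mm high, loose on the bench to the left of the rack. Origin: centre of its underside.

How it is judged:
By the outcome, as a careful person would: the job done as asked, in the order asked, and still so for the second after the job is handed in, with the robot touching nothing.
It also fails if it takes over 43 s, if anything falls off the work surface, if the arm or the gripper's body presses on something with over 40 N, if the wrist force passes 120 N, or if a joint passes its speed limit or range.

ROBOT

A 6-joint arm with a two-finger parallel gripper is mounted at the origin on a cart in front of the work surface, level with it; the furniture and walls round the work are solid. World frame = base frame: x ahead of the robot, y to its left, z up, the work surface at z = 0. Lengths are in m, angles in degrees, forces in N, time in s.
With the tool pointing down it reaches from about 0.3 to 0.75 m from the base axis. Payload 8.5 kg.
Tool frame: the origin (TCP) lies on the centre line of the jaws, within the pads' length; the fingertips stand 17 mm ahead of it and the grasp point (between the pads) lies 2 mm behind it (env.tcp_to_tips is the distance from the TCP to the fingertips, in m); z points along the fingers, y is the line along which they close (so a half turn about z gives the same grasp; the last joint's range is limited). The gripper opens to 85 mm and grips with 20 to 120 N. Pads are 22 mm wide; open, the fingers measure 114 mm over their backs; the gripper's body (76 mm by 85 mm) begins 54 mm behind the grasp point. The pads swing forward as they close: fully open they stand 13 mm farther back than shut.
Start: joints at [-80.346, 21.807, 74.336, -0, 83.858, -12.336], TCP at [0.206, -0.51, 0.248] pointing down, gripper open.
Joint ranges: [-178.18, 178.18], [-50.72, 133.34], [12.68, 142.11], [-81.47, 261.47], [9.98, 163.14], [-165.26, 165.26]. Speed limits (degrees/s): [136.94, 136.94, 180, 180, 180, 180].

INTERFACE

Orientations are given as a 3x3 rotation matrix whose columns are the frame's x, y, z axes.
In Python, from rig import env gives the robot as it stands. The module is installed in compiled form; this text tells all that it offers.
- The arm moves only by the shell command python3 -m pendant 'ROWS' [FORCE]. ROWS is JSON, a list of rows, each a list of 7 numbers: the opening, from 0 (shut) to 1 (fully open), then the shift along the tool's x, y, z in m, then the turn, a rotation vector about the tool's x, y, z in rad. A call has 1 to 5 rows; each row is the pose to reach, as a shift and turn from the pose commanded when the call began, along the tool's axes at that moment; what a row does not reach only later rows make up. A row lasts 1/8 s, in which the tool goes at most 62.5 mm and 10.7 degrees, less where a joint would pass 70% of its speed; a pose out of reach is approached as far as the arm can. A call with a gripper value outside its range is refused whole. The fingers move at their own pace and stop on an object; FORCE is the grip in N (left out, the last holds). Time passes only in rows, so rows that repeat a pose let the fingers close. It gives the time, the measured TCP pose, the force, the opening and the grip force at its end, in the units of the state.
- env.observe(): the state, without advancing time (a new reading comes with each control period).
- env.get_image(name): name is "scene" or "side" or "wrist"; returns a dict with "image" (480x640x3 uint8, blue, green, red), "fx", "fy", "cx", "cy" (pixels), "k1" (the pictures are not rectified: a ray, as slopes to the right and down, at radius r is drawn at 1 + k1 r^2 times it, then the intrinsics apply), "pose" (4x4, takes a point from camera to world coordinates). Camera axes: x right, y up, looking along -z (the intrinsics and any distortion apply to the point x, -y, -z); pixel columns grow to the right and rows downward; lengths in m; the calibration is good to about 2 mm. A picture is of the moment at which its call begins. There is no depth.
- env.close_job(): hands the job in; it is judged then, once.
Trained networks look in the newest picture that a camera, given by its name, has taken for a name from the list of things; names that differ only in an ending like _2 or _b are one class to them, and where a whole thing is asked for, a point or a joint stands for the part that bears it (a point fixed in the world has none). Each returns a list of dicts, best first, with "conf" (0 to 1); they miss things now and then, are a little off and sometimes report something else, mostly with a low value. They report only what shows in the picture. A call takes as long as a camera call.
- env.find_in(camera, thing): "bbox" ([centre column, centre row, width, height] in pixels, round what is visible of it).
- env.trace(camera, thing): "mask" (480x640 bool, what is visible of it) and "bbox" ([centre column, centre row, width, height] in pixels, round what is visible of it).
- env.tip_of(camera, thing): "centre" ([column, row] in pixels: a listed point, or the origin of a listed thing).
The state is a dict: "time_s": time; "q": joint angles; "qvel": joint speeds; "joint_efforts": joint torques, N m; "position": TCP position; "tool_rot": TCP orientation; "ft_force": force on the tool from outside, world axes, zero at the start; "wrist_torque": the same for the moment, N m; "grip_width": finger opening in m; "gripper_force": force on a finger pad.
Only numpy, scipy, OpenCV 4.12 (cv2) and the standard library are available. Lean on these libraries where they do the work, as an engineer would, in place of code of your own. Each camera call takes 0.05 s, during which the arm holds its last target. There are 200 camera calls.

## Working session

There is one attempt and no reset: what is moved stays moved. The work goes in short steps, Python scripts to look and compute and a shell command to move; the robot and the scene stay as the last step left them, time stands still between calls to the robot, and variables do not carry over. Pictures are saved under pics/ and viewed, at most 10 in all, crops included, and the job is handed in when it is done.

```bash
mkdir -p pics; cat > h.py <<'E'
import numpy as np, cv2
from rig import env
def ray(im,u,v):
    x=(u-im["cx"])/im["fx"]; y=(v-im["cy"])/im["fy"]; k=im["k1"]
    a,b=x,y
    for _ in range(20):
        s=1+k*(a*a+b*b); a,b=x/s,y/s
    P=np.array(im["pose"]); return P[:3,3], P[:3,:3]@np.array([a,-b,-1.])
def at(im,u,v,z):
    o,d=ray(im,u,v); return o+d*(z-o[2])/d[2]
E
python3 - <<'E'
from h import *
s=env.observe(); print(s["time_s"],s["position"],s["tool_rot"],s["grip_width"],env.tcp_to_tips)
for c in ["scene","side"]:
    im=env.get_image(c); cv2.imwrite(f"pics/{c}0.png",im["image"])
    for t,z in [("bolt",.008),("nut",.008),("tee",.008),("elbow",.008),("cup",.008),("rack",0),("key_1_top",.042),("bay_1",.008),("marker",0),("flange",0),("spanner",0)]:
        for r in env.tip_of(c,t)[:5]:
            u,v=r["centre"]; print(c,t,round(r["conf"],2),np.round([u,v]),np.round(at(im,u,v,z),3)[:2])
E
```

```text
0.0 [ 0.20589205 -0.50970955  0.24768517] [[ 9.27239820e-01  3.74467935e-01 -2.84208769e-04]
 [ 3.74467926e-01 -9.27238663e-01  1.49487656e-03]
 [ 2.96253979e-04 -1.49253614e-03 -9.99998842e-01]] 0.08560934524782522 0.017
scene bay_1 0.83 [378. 259.] [ 0.644 -0.014]
scene marker 0.64 [275. 292.] [0.357 0.101]
scene flange 0.57 [356. 350.] [ 0.369 -0.187]
side bolt 0.59 [302. 248.] [0.631 0.014]
side bolt 0.2 [328. 218.] [ 0.634 -0.17 ]
side nut 0.68 [287. 260.] [0.641 0.08 ]
side nut 0.61 [303. 245.] [ 0.636 -0.001]
side tee 0.52 [316. 228.] [ 0.641 -0.098]
side elbow 0.6 [267. 276.] [0.653 0.161]
side cup 0.38 [324. 213.] [ 0.656 -0.198]
side rack 0.66 [313. 249.] [ 0.61  -0.004]
side rack 0.24 [347. 225.] [ 0.572 -0.165]
side key_1_top 0.69 [308. 273.] [0.551 0.164]
side bay_1 0.91 [284. 256.] [0.657 0.067]
side bay_1 0.85 [314. 229.] [ 0.642 -0.093]
side bay_1 0.7 [304. 243.] [ 0.637 -0.013]
side bay_1 0.62 [273. 277.] [0.639 0.16 ]
side bay_1 0.62 [328. 218.] [ 0.632 -0.17 ]
side marker 0.84 [398. 295.] [0.366 0.109]
side flange 0.78 [419. 233.] [ 0.38  -0.195]
side spanner 0.63 [261. 375.] [0.525 0.429]
side spanner 0.32 [401. 292.] [0.362 0.098]
```

View pics/scene0.png

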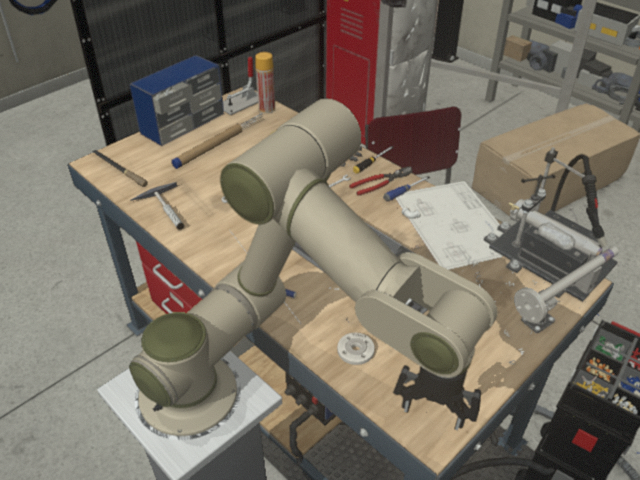

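View pics/side0.png

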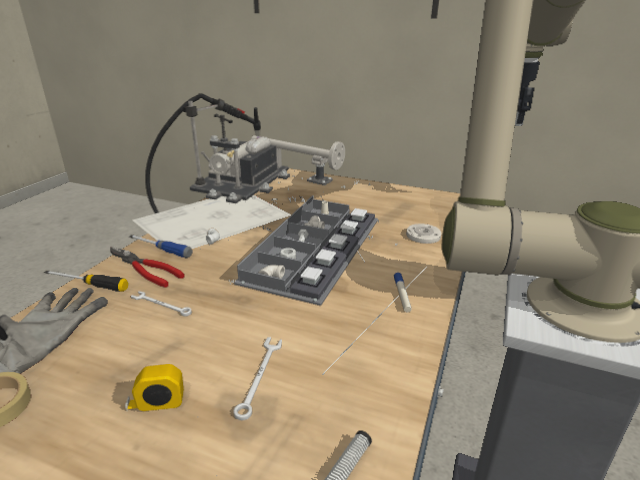

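Side view: from the +y end (near left), the bays hold elbow (272,270), nut (288,253), bolt (303,237), tee (316,222) and cup (325,208). The arm hides the rack in the scene view. So the bolt should be key 3 and the nut key 2; I'll move over the rack and check from near.

```bash
python3 -m pendant '[[0.5,0.04,-0.033,-0.005,0,0,0],[0.2,0.085,-0.07,-0.01,0,0,0],[0,0.13,-0.108,-0.015,0,0,0],[0,0.175,-0.145,-0.02,0,0,0],[0,0.22,-0.183,-0.025,0,0,0]]'
python3 -m pendant '[[0,0.045,-0.037,-0.005,0,0,0.08],[0,0.09,-0.075,-0.01,0,0,0.16],[0,0.135,-0.112,-0.015,0,0,0.24],[0,0.18,-0.15,-0.02,0,0,0.32],[0,0.225,-0.187,-0.025,0,0,0.384]]'
python3 -m pendant '[[0,0,0,0,0,0,0],[0,0,0,0,0,0,0],[0,0,0,0,0,0,0]]'
python3 - <<'E'
from h import *
s=env.observe(); print(s["time_s"],s["position"],s["tool_rot"],s["ft_force"],s["grip_width"])
for c in ["wrist","side"]:
    im=env.get_image(c); cv2.imwrite(f"pics/{c}1.png",im["image"])
    for t,z in [("bolt",.008),("nut",.008),("tee",.008),("elbow",.008),("cup",.008),("rack",0),("key_1_top",.042),("bay_1",.008)]:
        for r in env.tip_of(c,t)[:5]:
            u,v=r["centre"]; print(c,t,round(r["conf"],2),np.round([u,v]),np.round(at(im,u,v,z),3)[:2])
E
```

```text
time_s: 1.82
position: [0.342, -0.2562, 0.2737]
tool_rot: [[0.927, 0.374, 0.0], [0.374, -0.927, -0.0], [0.0, 0.001, -1.0]]
ft_force: [1.0, -1.2, -0.4]
grip_width: 0.0002
gripper_force: 0.0
time_s: 2.45
position: [0.4807, 0.0017, 0.2987]
tool_rot: [[1.0, -0.002, 0.001], [-0.002, -1.0, -0.0], [0.001, 0.0, -1.0]]
ft_force: [0.4, -0.6, 1.0]
grip_width: -0.0002
gripper_force: 0.0
time_s: 2.82
position: [0.4797, -0.0013, 0.2983]
tool_rot: [[1.0, -0.002, -0.0], [-0.002, -1.0, -0.0], [-0.0, 0.0, -1.0]]
ft_force: [0.5, 0.0, 1.0]
grip_width: -0.0003
gripper_force: 0.0
2.825 [ 0.47965288 -0.00130722  0.29831044] [[ 9.99998422e-01 -1.76333945e-03 -2.15067289e-04]
 [-1.76336245e-03 -9.99998440e-01 -1.06781138e-04]
 [-2.14878662e-04  1.07160211e-04 -9.99999971e-01]] [0.53196181 0.0232289  0.98431769] -0.00034810504395466145
wrist bolt 0.73 [322.  25.] [ 0.645 -0.003]
wrist nut 0.94 [242.  28.] [0.642 0.073]
wrist nut 0.15 [412.  33.] [ 0.638 -0.088]
wrist tee 0.55 [415.  31.] [ 0.64  -0.091]
wrist tee 0.53 [226. 299.] [0.366 0.107]
wrist elbow 0.85 [147.  31.] [0.64  0.163]
wrist cup 0.94 [515.  1
[... 489 characters left out ...]
645 -0.099]
side elbow 0.74 [269. 277.] [0.646 0.165]
side elbow 0.46 [334. 236.] [ 0.58 -0.08]
side cup 0.58 [328. 220.] [ 0.631 -0.162]
side cup 0.55 [358. 213.] [ 0.565 -0.239]
side cup 0.47 [322. 214.] [ 0.66  -0.192]
side rack 0.73 [271. 276.] [0.65  0.147]
side rack 0.68 [314. 250.] [ 0.604 -0.001]
side rack 0.16 [270. 278.] [0.648 0.154]
side key_1_top 0.76 [306. 272.] [0.555 0.164]
side key_1_top 0.7 [301. 244.] [0.617 0.055]
side key_1_top 0.61 [314. 231.] [ 0.615 -0.022]
side bay_1 0.93 [285. 258.] [0.649 0.074]
side bay_1 0.81 [311. 229.] [ 0.651 -0.091]
side bay_1 0.68 [304. 244.] [ 0.635 -0.009]
side bay_1 0.63 [272. 276.] [0.641 0.158]
side bay_1 0.6 [327. 219.] [ 0.635 -0.167]
```

View pics/wrist1.png

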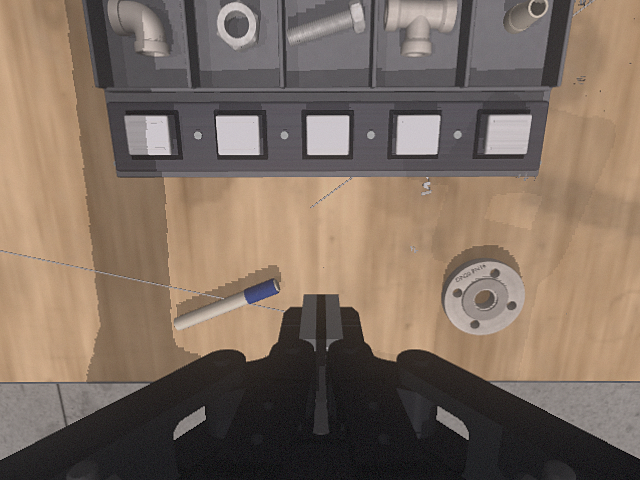

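The wrist view confirms it: bolt (325,22) in bay 3 behind the key pad at (328,135), and nut (238,25) in bay 2 behind the pad at (239,135). All keys are up.

```bash
python3 - <<'E'
from h import *
im=env.get_image("wrist"); g=cv2.cvtColor(im["image"],cv2.COLOR_BGR2GRAY)
_,_,st,c=cv2.connectedComponentsWithStats((g>185).astype(np.uint8)[100:170])
for s,k in zip(st,c):
    if 600<s[4]<4000:
        u=s[0]+s[2]/2;v=100+s[1]+s[3]/2; print(s,np.round(at(im,u,v,.042),4))
s=env.observe();print(s["position"])
E
```

```text
[147  17  25  38 798] [0.5454 0.1499 0.042 ]
[ 217   17   44   38 1561] [0.5455 0.076  0.042 ]
[ 308   17   42   38 1554] [ 0.5454 -0.0079  0.042 ]
[ 398   17   43   38 1495] [ 0.5454 -0.0923  0.042 ]
[ 487   17   46   38 1421] [ 0.5452 -0.1764  0.042 ]
[ 4.80030786e-01 -2.26883254e-04  2.98313739e-01]
```

```bash
python3 -m pendant '[[0,0.035,0.004,0.02,0,0,0],[0,0.0655,0.008,0.065,0,0,0],[0,0.0655,0.008,0.11,0,0,0],[0,0.0655,0.008,0.155,0,0,0],[0,0.0655,0.008,0.195,0,0,0]]'
python3 -m pendant '[[0,0,0,0.015,0,0,0],[0,0,0,0.025,0,0,0],[0,0,0,0.028,0,0,0],[0,0,0,0.028,0,0,0]]'
```

```text
time_s: 4.4
position: [0.5454, -0.0082, 0.1017]
tool_rot: [[1.0, -0.0, -0.0], [-0.0, -1.0, 0.0], [-0.0, -0.0, -1.0]]
ft_force: [0.4, -0.4, -0.0]
grip_width: -0.0002
gripper_force: 0.0
time_s: 4.9
position: [0.546, -0.0084, 0.0761]
tool_rot: [[1.0, -0.0, 0.002], [-0.0, -1.0, -0.0], [0.002, 0.0, -1.0]]
ft_force: [0.2, -0.2, 0.0]
grip_width: -0.0
gripper_force: 0.0
```

```bash
python3 - <<'E'
from h import *
for c in ["wrist","side"]:
    im=env.get_image(c)["image"]; cv2.imwrite(f"pics/{c}2.png",im if c=="wrist" else cv2.resize(im[150:350,200:440],None,fx=3,fy=3))
E
```

```text
(no output)
```

View pics/side2.png

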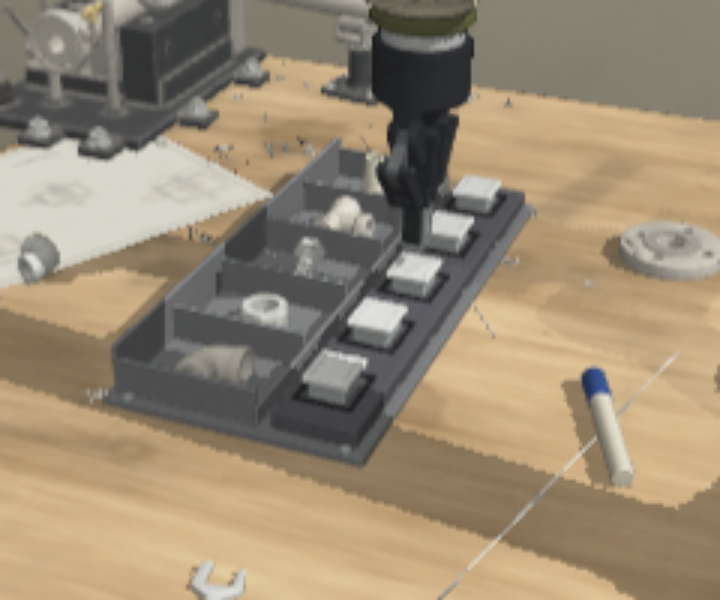

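View pics/wrist2.png

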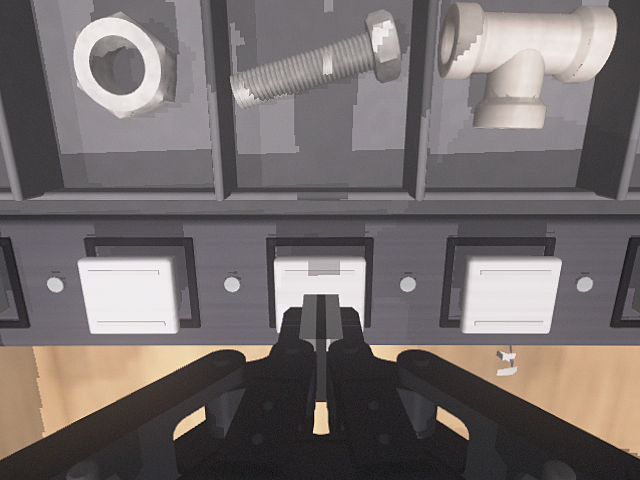

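The shut fingertips are directly above key 3 (side crop: tip (412,240), pad (415,272); wrist: pad (320,290)), with nothing else near. Pressing.

```bash
python3 -m pendant '[[0,0,0,0.010,0,0,0],[0,0,0,0.015,0,0,0],[0,0,0,0.018,0,0,0],[0,0,0,0.020,0,0,0],[0,0,0,0.020,0,0,0]]'
python3 -m pendant '[[0,0,0,0.003,0,0,0],[0,0,0,0.005,0,0,0],[0,0,0,0.0065,0,0,0],[0,0,0,0.008,0,0,0],[0,0,0,0.008,0,0,0]]'
```

```text
time_s: 5.62
position: [0.5454, -0.0082, 0.0553]
tool_rot: [[1.0, -0.0, -0.0], [-0.0, -1.0, 0.0], [-0.0, -0.0, -1.0]]
ft_force: [-1.7, 0.2, 2.0]
grip_width: 0.0003
gripper_force: 1.0
time_s: 6.25
position: [0.5456, -0.0083, 0.0473]
tool_rot: [[1.0, -0.0, 0.0], [-0.0, -1.0, -0.0], [0.0, 0.0, -1.0]]
ft_force: [-0.6, 1.2, 2.9]
grip_width: -0.0001
gripper_force: 1.7
```

```bash
python3 -m pendant '[[0,0,0,0.0007,0,0,0],[0,0,0,0.001,0,0,0],[0,0,0,0.001,0,0,0]]'
python3 -m pendant '[[0,0,0,-0.015,0,0,0],[0,0,0,-0.04,0,0,0],[0,0,0,-0.05,0,0,0],[0,0,0,-0.05,0,0,0]]'
python3 - <<'E'
from h import *
im=env.get_image("wrist")["image"]; cv2.imwrite("pics/wrist3.png",im)
E
```

```text
time_s: 6.62
position: [0.5456, -0.0083, 0.0465]
tool_rot: [[1.0, -0.0, 0.0], [-0.0, -1.0, -0.0], [0.0, 0.0, -1.0]]
ft_force: [-0.9, 0.5, 4.0]
grip_width: 0.0002
gripper_force: 2.5
time_s: 7.12
position: [0.5457, -0.0083, 0.0968]
tool_rot: [[1.0, -0.0, 0.001], [-0.0, -1.0, -0.0], [0.001, 0.0, -1.0]]
ft_force: [0.8, -0.1, -0.2]
grip_width: -0.0003
gripper_force: 0.0
```

View pics/wrist3.png

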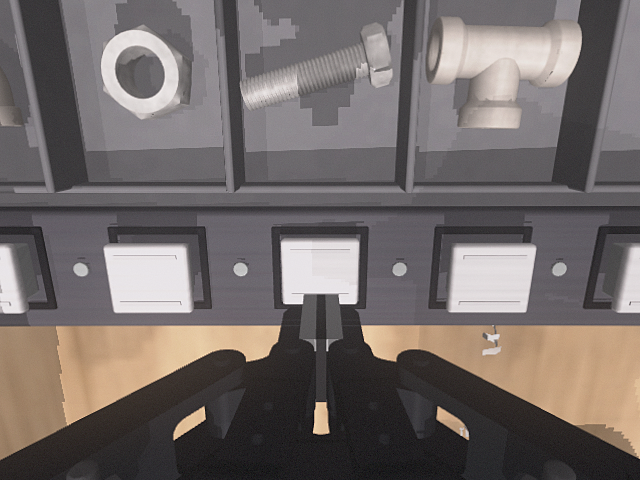

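Key 3 at (320,270) is now visibly smaller and lower than its neighbours, and the force rose at the end stop, so it is down. Next, key 2, 84 mm to the left.

```bash
python3 -m pendant '[[0,0,-0.042,0,0,0,0],[0,0,-0.084,0,0,0,0],[0,0,-0.084,0.01,0,0,0],[0,0,-0.084,0.02,0,0,0],[0,0,-0.084,0.02,0,0,0]]'
python3 -m pendant '[[0,0,0,0.010,0,0,0],[0,0,0,0.015,0,0,0],[0,0,0,0.018,0,0,0],[0,0,0,0.020,0,0,0],[0,0,0,0.020,0,0,0]]'
```

```text
time_s: 7.8
position: [0.545, 0.0748, 0.075]
tool_rot: [[1.0, -0.001, -0.003], [-0.001, -1.0, 0.0], [-0.003, -0.0, -1.0]]
ft_force: [-0.4, 0.0, -0.2]
grip_width: -0.0001
gripper_force: 0.0
time_s: 8.43
position: [0.5455, 0.0756, 0.0564]
tool_rot: [[1.0, -0.0, 0.0], [-0.0, -1.0, -0.0], [0.0, 0.0, -1.0]]
ft_force: [-1.3, -0.7, 2.5]
grip_width: 0.0001
gripper_force: 1.0
```

```bash
python3 -m pendant '[[0,0,0,0.003,0,0,0],[0,0,0,0.006,0,0,0],[0,0,0,0.008,0,0,0],[0,0,0,0.010,0,0,0],[0,0,0,0.010,0,0,0]]'
python3 -m pendant '[[0,0,0,-0.015,0,0,0],[0,0,0,-0.05,0,0,0],[0,-0.03,0,-0.10,0,0,0],[0,-0.06,0,-0.16,0,0,0],[0,-0.07,0.03,-0.21,0,0,0]]'
python3 -m pendant '[[0,-0.03,0.03,-0.04,0,0,0],[0,-0.03,0.03,-0.04,0,0,0],[0,-0.03,0.03,-0.04,0,0,0]]'
python3 - <<'E'
from h import *
im=env.get_image("wrist")["image"]; cv2.imwrite("pics/wrist4.png",im)
E
```

```text
time_s: 9.05
position: [0.5457, 0.0757, 0.0464]
tool_rot: [[1.0, -0.0, 0.0], [-0.0, -1.0, -0.0], [0.0, 0.0, -1.0]]
ft_force: [-0.7, -1.3, 5.4]
grip_width: -0.0004
gripper_force: 2.5
time_s: 9.68
position: [0.4739, 0.047, 0.2585]
tool_rot: [[1.0, 0.002, 0.0], [0.002, -1.0, 0.001], [0.0, -0.001, -1.0]]
ft_force: [0.8, -1.2, -0.0]
grip_width: 0.0002
gripper_force: 0.0
time_s: 10.05
position: [0.4454, 0.0163, 0.2956]
tool_rot: [[1.0, -0.0, -0.0], [-0.0, -1.0, 0.0], [-0.0, -0.0, -1.0]]
ft_force: [-0.6, 0.6, -0.7]
grip_width: 0.0
gripper_force: 0.0
```

View pics/wrist4.png

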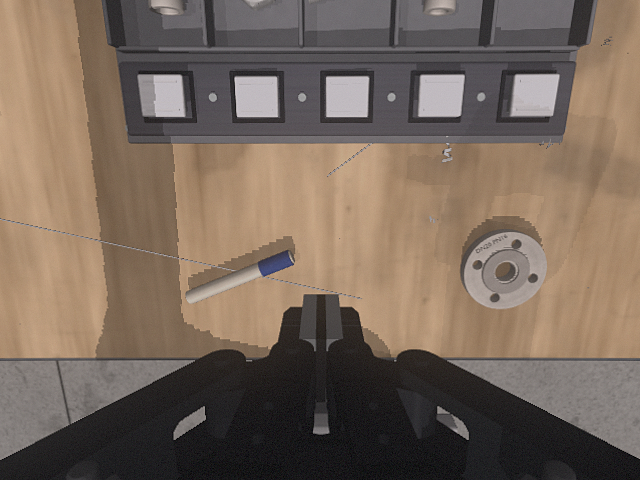

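Keys 2 (257,97) and 3 (347,96) sit low and centred in their frames. Keys 1, 4 and 5 are still up, the loose things have not moved, and the arm is clear.

```bash
python3 -c "
from rig import env
print(env.close_job())"
```

```text
the job is handed in; nothing more can be done
None
```

I pressed the bolt's key (bay 3) and then the nut's key (bay 2) fully down, left the other three up, drew the arm clear, and handed the job in at about 10 s; the verdict was not shown.

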